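Close up the wire-length counter and zero it

ROBOT

A 7-joint arm with a two-finger parallel gripper is mounted at the origin on a cart in front of the work surface, level with it; the furniture and walls round the work are solid. World frame = base frame: x ahead of the robot, y to its left, z up, the work surface at z = 0. Lengths are in m, angles in degrees, forces in N, time in s.
With the tool pointing down it reaches from about 0.4 to 0.875 m from the base axis. Payload 19.3 kg.
Tool frame: the origin (TCP) lies midway between the tips of the shut fingers; the grasp point (between the pads) lies 19 mm behind it; z points along the fingers, y is the line along which they close (so a half turn about z gives the same grasp; the last joint's range is limited). The gripper opens to 85 mm and grips with 20 to 120 N. Pads are 22 mm wide; open, the fingers measure 114 mm over their backs; the gripper's body (76 mm by 85 mm) begins 54 mm behind the grasp point. The pads swing forward as they close: fully open they stand 13 mm farther back than shut.
Start: joints at [-4.022, 29.874, -2.08, 91.645, 1.215, 58.505, -6.463], TCP at [0.625, -0, 0.231] pointing down, gripper open.
Joint ranges: [-166.77, 166.77], [-17.47, 122.26], [-85.68, 81.53], [9.62, 139.38], [-72.42, 252.41], [9.2, 110.78], [-144.41, 144.41]. Speed limits (degrees/s): [108.29, 108.29, 136.94, 136.94, 172.46, 172.46, 172.46].

INTERFACE

Orientations are given as [roll, pitch, yaw] about the fixed x, y, z axes, in that order (R = Rz(yaw) Ry(pitch) Rx(roll)).
In Python, from workcell import robot gives the robot as it stands. The module is installed in compiled form; this text tells all that it offers.
- The arm moves only by the shell command python3 -m pendant 'ROWS'. ROWS is text: rows parted by semicolons, each of 7 numbers parted by spaces: the turn, a rotation vector about the tool's x, y, z in degrees, then the shift along the tool's x, y, z in mm, then the finger opening in mm, from 0 to 85.4. In form: rx ry rz dx dy dz gripper; .... A call has exactly 8 rows; each row is the pose to reach, as a shift and turn from the pose commanded when the call began, along the tool's axes at that moment; what a row does not reach only later rows make up. A row lasts 1/12 s, in which the tool goes at most 41.7 mm and 7.16 degrees, less where a joint would pass 70% of its speed; a pose out of reach is approached as far as the arm can. A call with a gripper value outside its range is refused whole. The fingers move at their own pace and stop on an object; the grip force is fixed at half the most. Time passes only in rows, so rows that repeat a pose let the fingers close, or fill a call up. It gives the time, the measured TCP pose, the force, the opening and the grip force at its end, in the units of the state.
- robot.state(): the state, without advancing time (a new reading comes with each control period).
- robot.snapshot(name): name is "scene" or "side" or "wrist"; returns a dict with "pixels" (384x512x3 uint8, blue, green, red), "z_map" (384x512 float32, m along the optical axis (not along the pixel's ray), 0 where there is no reading), "mtx" (3x3 intrinsics, pixels), "k1" (the pictures are not rectified: a ray, as slopes to the right and down, at radius r is drawn at 1 + k1 r^2 times it, then the intrinsics apply), "R" (3x3) and "t" (3): a world point X has camera coordinates R X + t; the wrist camera has in their place "T_tool_cam" (4x4, takes a point from camera to tool coordinates, whose origin is the TCP and whose axes are the flange's). Camera axes: x right, y down, z forward; pixel columns grow to the right and rows downward; lengths in m; the calibration is good to about 2 mm. A picture is of the moment at which its call begins: read the wrist's pose just before it.
- robot.hand_in(): hands the job in; it is judged then, once.
The state is a dict: "t": time; "joint_pos": joint angles; "joint_vel": joint speeds; "effort": joint torques, N m; "tool_pos": TCP position; "ee_rot": TCP orientation; "contact_force": force on the tool from outside, world axes, zero at the start; "torque": the same for the moment, N m; "finger_gap": finger opening in m; "gripper_force": force on a finger pad.
Only numpy, scipy, OpenCV 4.12 (cv2) and the standard library are available. Lean on these libraries where they do the work, as an engineer would, in place of code of your own. Each camera call takes 0.05 s, during which the arm holds its last target. There are 200 camera calls.

TASK

The wire-length counter has just been serviced. Put its loose grey cover back over the open gear bay, handle up, and press it down against the four stiff catches until it sits level and flush all round; then turn the reset knob anticlockwise back to its zero stop. Leave the cover seated and the pliers, the red screwdriver and the tape roll where they lie.

Things in the scene. Friction and masses are not known exactly. Their poses are not given: they have to be found in the camera images.
- counter: wire-length counter, fixed on the bench left or right, turned up to 0.35 rad: low green housing 140 (x) x 260 (y) x 58 mm high; origin at the centre of its underside, z up. Its +y half holds the open gear bay, its -y half the white dial face and reset knob; a brass roller is on its +y end. The bay's frame opening is 90 (x) x 126 (y) mm, bevelled 4 mm, with a 12 mm ledge inside.
- bay (a point): centre of the cover's seat: middle of the bay at ledge height (50 mm above the bench, 8 mm below the housing's top); axes as the counter's. Four white catches, 8 mm thick, stand at x = +-27, y = +-45 mm from here, at first 3 to 5 mm proud of the ledge, each differently; each takes about 5 N to push down and stays where it is pushed.
- cover: loose grey cover plate 84 (x) x 120 (y) x 8 mm, 120 g, flat on the bench; origin at the centre of its underside, z up. Black bar handle on top along y: 14 (x) x 46 (y) mm, 8 to 30 mm above the underside. White spots at x = +-27, y = +-45 mm lie over the catches. Fits either way round, 3 mm play each side. Seated, its origin is at point bay, its top flush with the housing.
- dial_grip (a point): on the axis of the reset knob, in its bar grip, 80 mm above the bench and 21 mm above the dial face. Skirt 40 mm across, 7 mm high; bar grip 40 (x) x 12 (y) mm, from 5 to 31 mm above the dial face. Turns with the knob: x points along the bar to the red pointer.
- dial (a joint): turn of the reset knob, rad: 0 at its zero stop (red pointer at the red mark and steel pin, along the counter's +x); grows clockwise seen from above. Starts at 0.7 to 1.3; stiff enough to stay where it is left.
- pliers: bystander: red-handled pliers lying behind the work, 50 x 172 x 12 mm; origin at the centre of the underside
- screwdriver: bystander: red-handled screwdriver lying on the bench near the robot, 29 x 194 x 30 mm; origin at the centre of the underside
- tape_roll: bystander: roll of masking tape lying flat near the robot at its left, 101 mm across, 25 mm high; origin at the centre of the underside
Not all that is in view belongs to the job. There is more than one size of the cover; the one meant has the size given above.

How it is judged:
By the outcome, as a careful person would: the job done as asked, in the order asked, and still so for the second after the job is handed in, with the robot touching nothing.
It also fails if it takes over 64 s, if anything falls off the work surface, if the arm or the gripper's body presses on something with over 40 N, if the wrist force passes 120 N, or if a joint passes its speed limit or range.

## Working session

There is one attempt and no reset: what is moved stays moved. The work goes in short steps, Python scripts to look and compute and a shell command to move; the robot and the scene stay as the last step left them, time stands still between calls to the robot, and variables do not carry over. Pictures are saved under pics/ and viewed, at most 10 in all, crops included, and the job is handed in when it is done.

```bash
mkdir -p pics; cat > h.py <<'E'
import numpy as np, cv2
from workcell import robot
def snap(n):
    s=robot.state(); d=robot.snapshot(n); d['s']=s
    return d
def rot(e):
    from scipy.spatial.transform import Rotation as R
    return R.from_euler('xyz',e,degrees=True).as_matrix()
def ext(d):
    # returns cam->world rotation, origin
    if 'T_tool_cam' in d:
        T=np.asarray(d['T_tool_cam']); Rt=rot(d['s']['ee_rot']); p=np.array(d['s']['tool_pos'])
        return Rt@T[:3,:3], Rt@T[:3,3]+p
    R=np.asarray(d['R']); t=np.asarray(d['t']).ravel()
    return R.T, -R.T@t
def slopes(d,uv):
    uv=np.asarray(uv,float).reshape(-1,1,2)
    k=np.array([d['k1'],0,0,0,0],float)
    return cv2.undistortPoints(uv,np.asarray(d['mtx'],float),k).reshape(-1,2)
def onplane(d,uv,z):
    R,o=ext(d); s=slopes(d,uv); r=np.c_[s,np.ones(len(s))]@R.T
    return o+r*((z-o[2])/r[:,2])[:,None]
def cloud(d):
    h,w=d['z_map'].shape; v,u=np.mgrid[:h,:w]
    s=slopes(d,np.c_[u.ravel(),v.ravel()]); z=d['z_map'].ravel().astype(float)
    R,o=ext(d); P=np.c_[s*z[:,None],z]@R.T+o; P[z==0]=np.nan
    return P.reshape(h,w,3)
E
python3 - <<'E'
from h import *
print(robot.state())
for n in ('scene','side','wrist'):
    d=snap(n); np.save(f'pics/{n}0.npy',d,allow_pickle=True); cv2.imwrite(f'pics/{n}0.png',d['pixels'])
a=[cv2.imread(f'pics/{n}0.png') for n in('scene','side')]
cv2.imwrite('pics/both0.png',cv2.resize(np.hstack(a),(800,300),interpolation=cv2.INTER_AREA))
E
```

```text
{'t': 0.0, 'joint_pos': array([-4.021278  , 29.90929046, -2.08188589, 91.67268352,  1.21430845,
       58.50336177, -6.46351968]), 'joint_vel': array([-0.00548701,  0.00737053,  0.0133122 , -0.11331995, -0.16432159,
        0.02437815, -0.1694001 ]), 'effort': array([-4.24098413e-03, -9.27110124e+01,  1.97758444e+00, -3.69928443e+01,
        1.76317629e-02,  8.19846697e-03, -6.58496788e-05]), 'tool_pos': array([ 6.24676165e-01, -3.86366562e-05,  2.30731031e-01]), 'ee_rot': array([-1.79936826e+02,  3.90414073e-03,  8.99981969e+01]), 'contact_force': array([-0.64870754,  0.12233658,  0.28048131]), 'torque': array([-0.01318101, -0.00788873,  0.0209025 ]), 'gripper_force': 0.0, 'finger_gap': 0.08557189355340296}
```

View pics/scene0.png

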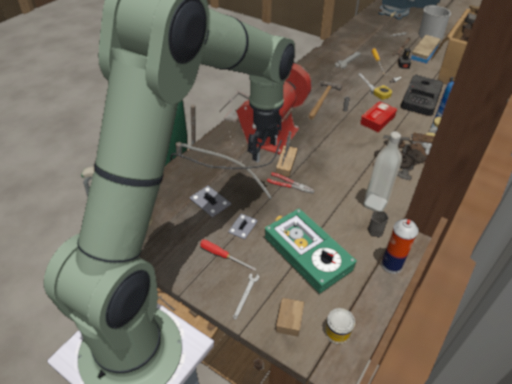

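View pics/side0.png

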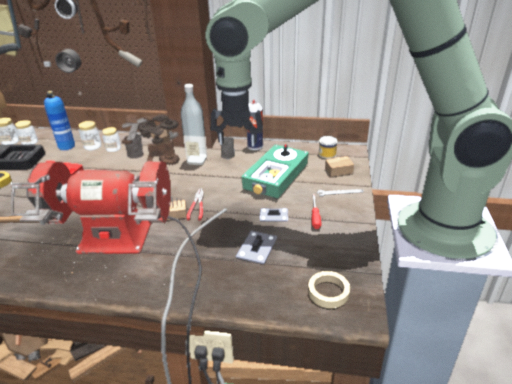

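The scene and side views show the counter on the robot's right (scene 310,250; side 276,172). There are two grey plates: a large one (scene 210,200; side 257,247) and a small one (scene 243,225; side 273,214). Next I measure both.

```bash
python3 - <<'E'
from h import *
for n in ('scene','side'):
    d=np.load(f'pics/{n}0.npy',allow_pickle=True).item(); P=cloud(d); hsv=cv2.cvtColor(d['pixels'],cv2.COLOR_BGR2HSV)
    print(n,'cam at',ext(d)[1])
    roi=np.zeros(P.shape[:2],bool)
    inb=(P[...,0]>.3)&(P[...,0]<1)&(abs(P[...,1])<.45)
    g=inb&(hsv[...,0]>60)&(hsv[...,0]<90)&(hsv[...,1]>120)&(P[...,2]>.045)&(P[...,2]<.07)
    c=inb&(hsv[...,1]<60)&(hsv[...,2]>110)&(P[...,2]>-.01)&(P[...,2]<.02)
    for nm,m in(('green',g),('grey',c)):
        k,l,st,ce=cv2.connectedComponentsWithStats(m.astype(np.uint8))
        for i in range(1,k):
            if st[i,4]<60: continue
            q=P[l==i]; r=cv2.minAreaRect((q[:,:2]*1000).astype(np.float32))
            print(nm,st[i],'zmed',np.median(q[:,2]).round(4),r)
E
```

```text
scene cam at [-0.2493908  -0.55017604  1.10550663]
grey [184 145  61  22 183] zmed 0.0087 ((752.9644165039062, 301.81591796875), (38.1629524230957, 265.3209228515625), 7.277634143829346)
grey [293 146  19  24 163] zmed 0.0002 ((925.4581909179688, 28.719945907592773), (146.74343872070312, 34.83174133300781), 6.32545280456543)
grey [258 153  15  11  83] zmed 0.0005 ((845.1235961914062, 130.48489379882812), (29.810606002807617, 78.6961669921875), 88.82292938232422)
grey [  186   152   228   197 14309] zmed 0.0003 ((649.9033813476562, -178.68759155273438), (517.8465576171875, 699.7603149414062), 89.99365997314453)
grey [248 169  23  28 155] zmed 0.0052 ((736.5095825195312, 67.6156005859375), (166.0556640625, 55.85683822631836), 61.91482162475586)
grey [190 186  27  21 252] zmed 0.0083 ((555.2368774414062, 196.79067993164062), (76.97337341308594, 95.05548095703125), 82.83087921142578)
grey [356 266  30  42 412] zmed -0.0033 ((546.8425903320312, -435.9493103027344), (172.63282775878906, 28.412973403930664), 0.2120884209871292)
side cam at [0.37575243 1.07773849 0.81443624]
grey [   63   143   281   193 26181] zmed -0.0003 ((649.9027709960938, 0.0269775390625), (899.9088134765625, 699.7816162109375), 89.98307800292969)
grey [314 276  30  22 416] zmed 0.0013 ((336.1506042480469, 296.65472412109375), (65.09288787841797, 58.841346740722656), 36.2413215637207)
```

View pics/wrist0.png

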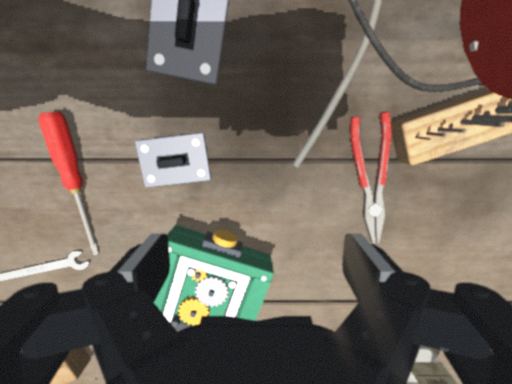

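The wrist view shows the large plate cut off at the top (185,40), the small plate at (172,160) and the gear bay at (215,290). I'll move to centre the large plate.

```bash
python3 -m pendant '0 0 0 15 -8 0 85; 0 0 0 40 -20 0 85; 0 0 0 65 -35 0 85; 0 0 0 90 -50 0 85; 0 0 0 105 -57 0 85; 0 0 0 110 -60 0 85; 0 0 0 110 -60 0 85; 0 0 0 110 -60 0 85'
python3 - <<'E'
from h import *
d=snap('wrist'); print(d['s']['tool_pos'],ext(d)[1]); np.save('pics/w1.npy',d,allow_pickle=True); cv2.imwrite('pics/w1.png',d['pixels'])
hsv=cv2.cvtColor(d['pixels'],cv2.COLOR_BGR2HSV); P=cloud(d)
z=P[...,2]
m=(z>.004)&(z<.014)&(hsv[...,1]<70)&(hsv[...,2]>60)
m=cv2.morphologyEx(m.astype(np.uint8),cv2.MORPH_OPEN,np.ones((5,5)))
k,l,st,ce=cv2.connectedComponentsWithStats(m)
for i in range(1,k):
    if st[i,4]<800: continue
    uv=np.argwhere(l==i)[:,::-1]; q=onplane(d,uv,.008)
    print('plate',st[i],np.nanmedian(P[l==i][:,2]),cv2.minAreaRect((q[:,:2]*1000).astype(np.float32)))
h=((z>.022)&(z<.04)&(hsv[...,2]<70)).astype(np.uint8)
k,l,st,ce=cv2.connectedComponentsWithStats(h)
for i in range(1,k):
    if st[i,4]<200: continue
    uv=np.argwhere(l==i)[:,::-1]; q=onplane(d,uv,.030)
    print('handle',st[i],np.nanmedian(P[l==i][:,2]),cv2.minAreaRect((q[:,:2]*1000).astype(np.float32)))
E
```

```text
t: 0.82
tool_pos: [0.5653, 0.1092, 0.2312]
ee_rot: [180.0, 0.0, 90.0]
contact_force: [0.0, -0.3, 0.1]
finger_gap: 0.0851
gripper_force: 0.0
[0.56532711 0.10915086 0.23124704] [0.56544665 0.17423184 0.37397966]
plate [ 408    0   22  126 1074] 0.009644000339297742 ((757.9810180664062, 226.5087890625), (16.161006927490234, 135.33535766601562), 1.9549416303634644)
plate [ 201   64   82  110 6045] 0.008251728286583715 ((546.5167236328125, 163.74124145507812), (119.23564910888672, 83.43850708007812), 79.27226257324219)
plate [ 188  215   66   47 2212] 0.0062037628087150964 ((518.3902587890625, 6.821784973144531), (86.71976470947266, 60.999019622802734), 6.667083740234375)
handle [232 101  17  41 474] 0.02995586671990244 ((546.7732543945312, 164.16754150390625), (44.5656623840332, 13.957721710205078), 79.11502838134766)
```

View pics/w1.png

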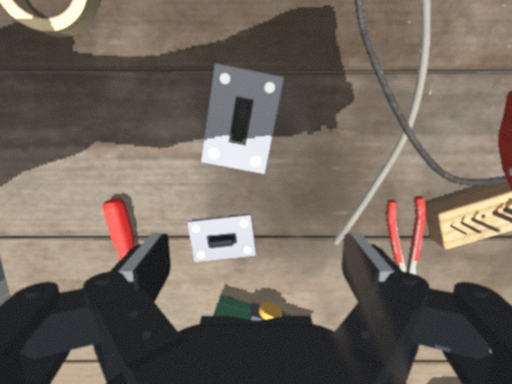

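The plate measures 119 x 83 mm at (0.5466, 0.164), with its long axis at 79.2°, so it is the right cover. Before grasping, I'll look at the counter from above.

```bash
python3 -m pendant '0 0 0 -15 2 -5 85; 0 0 0 -45 4 -10 85; 0 0 0 -80 7 -15 85; 0 0 0 -120 10 -20 85; 0 0 0 -160 14 -25 85; 0 0 0 -200 18 -30 85; 0 0 0 -240 20 -35 85; 0 0 0 -280 22 -40 85'
python3 -m pendant '0 0 0 -35 3 0 85; 0 0 0 -70 6 0 85; 0 0 0 -100 8 0 85; 0 0 0 -120 10 0 85; 0 0 0 -132 12 0 85; 0 0 0 -138 12 0 85; 0 0 0 -140 12 0 85; 0 0 0 -140 12 0 85'
python3 - <<'E'
from h import *
d=snap('wrist'); print(d['s']['tool_pos'],ext(d)[1],d['mtx'],d['k1']); np.save('pics/w2.npy',d,allow_pickle=True); cv2.imwrite('pics/w2.png',d['pixels'])
E
```

```text
t: 1.53
tool_pos: [0.5866, -0.1738, 0.2715]
ee_rot: [-180.0, 0.0, 89.9]
contact_force: [0.3, 0.7, -0.2]
finger_gap: 0.0852
gripper_force: 0.0
t: 2.2
tool_pos: [0.599, -0.3096, 0.2711]
ee_rot: [-180.0, -0.0, 90.0]
contact_force: [-1.0, 0.6, 0.2]
finger_gap: 0.085
gripper_force: 0.0
[ 0.59900481 -0.30956543  0.27114598] [ 0.59911893 -0.24461281  0.41393741] [[288.85366246   0.         255.73494232]
 [  0.         288.85366246 190.26320805]
 [  0.           0.           1.        ]] 0.00892067976329546
```

View pics/w2.png

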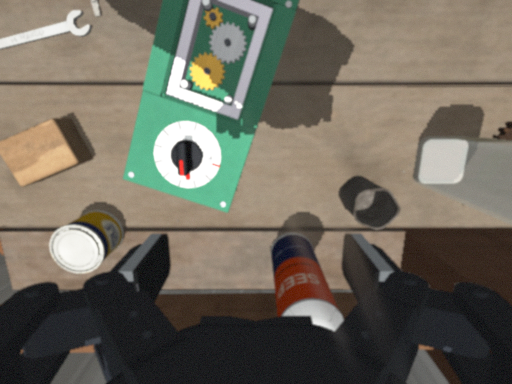

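The view is cut off at the bay's far end. The dial shows at (187,157), with its red pointer downwards and the zero mark at (218,165). I'll move +70 mm along y and measure.

```bash
python3 -m pendant '0 0 0 12 0 0 85; 0 0 0 35 0 0 85; 0 0 0 55 0 0 85; 0 0 0 65 0 0 85; 0 0 0 70 0 0 85; 0 0 0 70 0 0 85; 0 0 0 70 0 0 85; 0 0 0 70 0 0 85'
python3 - <<'E'
from h import *
d=snap('wrist'); print(d['s']['tool_pos']); np.save('pics/w3.npy',d,allow_pickle=True); cv2.imwrite('pics/w3.png',d['pixels'])
hsv=cv2.cvtColor(d['pixels'],cv2.COLOR_BGR2HSV); P=cloud(d); z=P[...,2]
m=((z>.053)&(z<.063)).astype(np.uint8); m[235:]=0
k,l,st,ce=cv2.connectedComponentsWithStats(m)
i=1+np.argmax(st[1:,4]); print(st[i],np.median(z[l==i]))
uv=np.argwhere(l==i)[:,::-1]; q=onplane(d,uv,.058)[:,:2]*1000
r=cv2.minAreaRect(q.astype(np.float32)); print('housing',r)
# bay interior: hole
cs,hi=cv2.findContours((l==i).astype(np.uint8),cv2.RETR_CCOMP,cv2.CHAIN_APPROX_NONE)
for c,h in zip(cs,hi[0]):
    if h[3]>=0 and len(c)>40:
        q=onplane(d,c.reshape(-1,2),.058)[:,:2]*1000
        print('hole',len(c),c.reshape(-1,2).mean(0),cv2.minAreaRect(q.astype(np.float32)))
# depth classes
for a,b in((.03,.046),(.046,.0525),(.07,.1)):
    mm=(z>a)&(z<b)&(P[...,0]>.45)&(P[...,0]<.75)&(np.arange(384)[:,None]<235)
    q=P[mm]; print(a,b,mm.sum(),np.median(q,0) if len(q) else 0)
E
```

```text
t: 2.92
tool_pos: [0.5988, -0.2411, 0.2713]
ee_rot: [-180.0, 0.0, 89.9]
contact_force: [-0.7, 0.5, -0.5]
finger_gap: 0.085
gripper_force: 0.0
[ 0.59878876 -0.2410665   0.27129109]
[  129    22   168   213 14062] 0.0582680729796248
housing ((538.4417724609375, -224.91656494140625), (259.71527099609375, 139.98367309570312), 71.11653900146484)
hole 103 [188.86407767 212.49514563] ((509.72735595703125, -301.4530944824219), (52.520137786865234, 41.641624450683594), 52.974124908447266)
hole 350 [218.82       110.77714286] ((554.8577880859375, -178.06793212890625), (128.12648010253906, 92.07489013671875), 70.7314453125)
0.03 0.046 3875 [ 0.55443932 -0.17550305  0.03767757]
0.046 0.0525 3822 [ 0.55878074 -0.16162752  0.05014229]
0.07 0.1 441 [ 0.51646306 -0.29219922  0.08944692]
```

View pics/w3.png

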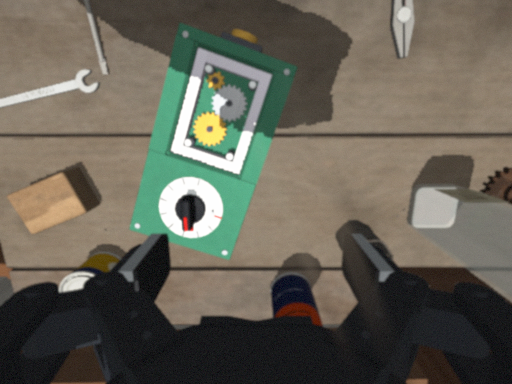

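The housing fits 260 x 140 mm, with its y axis at about 71°. The bay centre is about (0.5549, -0.1781), 49.6 mm along that axis from the housing centre, which is consistent. Next I go for the cover.

```bash
python3 -m pendant '0 0 0 15 -2 0 85; 0 0 0 45 -6 0 85; 0 0 2 85 -11 0 85; 0 0 4 125 -16 0 85; 0 0 6 165 -21 0 85; 0 0 8 205 -26 0 85; 0 0 10 245 -32 0 85; 0 0 10.8 285 -37 0 85'
python3 - <<'E'
from h import *
s=robot.state(); R=rot(s['ee_rot']); print(s['tool_pos'],s['ee_rot'],(R.T@(np.array([.5466,.164,.12])-s['tool_pos'])*1000).round(1))
E
```

```text
t: 3.63
tool_pos: [0.5613, 0.0465, 0.2714]
ee_rot: [180.0, 0.0, 79.0]
contact_force: [0.6, 0.7, -0.6]
finger_gap: 0.0849
gripper_force: 0.0
[0.56126338 0.04653217 0.27141237] [1.79988208e+02 1.19158483e-03 7.90254995e+01] [112.5 -36.8 151.4]
```

```bash
python3 -m pendant '0 0 0 30 -10 20 85; 0 0 0 60 -20 40 85; 0 0 0 85 -28 65 85; 0 0 0 102 -34 90 85; 0 0 0 110 -36 110 85; 0 0 0 112.5 -36.8 120 85; 0 0 0 112.5 -36.8 120 85; 0 0 0 112.5 -36.8 120 85'
python3 - <<'E'
from h import *
d=snap('wrist'); s=d['s']; R=rot(s['ee_rot']); print(s['tool_pos'],s['ee_rot'])
cv2.imwrite('pics/w4.png',d['pixels'])
P=cloud(d);z=P[...,2];hsv=cv2.cvtColor(d['pixels'],cv2.COLOR_BGR2HSV)
m=(z>.004)&(z<.014)&(hsv[...,1]<70)&(hsv[...,2]>60)
m=cv2.morphologyEx(m.astype(np.uint8),cv2.MORPH_OPEN,np.ones((5,5)))
k,l,st,ce=cv2.connectedComponentsWithStats(m)
for i in range(1,k):
    if st[i,4]<800: continue
    q=onplane(d,np.argwhere(l==i)[:,::-1],.008); r=cv2.minAreaRect((q[:,:2]*1000).astype(np.float32)); print(st[i],r)
print((R.T@(np.array([.5466,.164,.010])-s['tool_pos'])*1000).round(1))
E
```

```text
t: 4.3
tool_pos: [0.5473, 0.1615, 0.1517]
ee_rot: [180.0, 0.0, 79.1]
contact_force: [0.4, -0.6, -0.2]
finger_gap: 0.0852
gripper_force: 0.0
[0.54728591 0.16145192 0.15169461] [1.79995550e+02 2.88608540e-02 7.91373889e+01]
[ 370    0   51   97 1050] ((693.794189453125, 254.3891143798828), (12.074868202209473, 96.59911346435547), 21.88919448852539)
[ 459    0   19  141 1655] ((758.4722900390625, 222.0880889892578), (15.783782005310059, 123.82482147216797), 0.2085150182247162)
[ 211  116   87  115 8601] ((546.6281127929688, 164.513916015625), (117.82319641113281, 83.4613037109375), 79.22023010253906)
[ 404  153   60  119 1187] ((722.2855224609375, 87.08804321289062), (136.03982543945312, 13.046854972839355), 63.81321334838867)
[ 214  280   82   37 1910] ((517.7754516601562, 14.73989486694336), (87.15625, 49.36190414428711), 4.97921895980835)
[  2.4  -1.2 141.7]
```

View pics/w4.png

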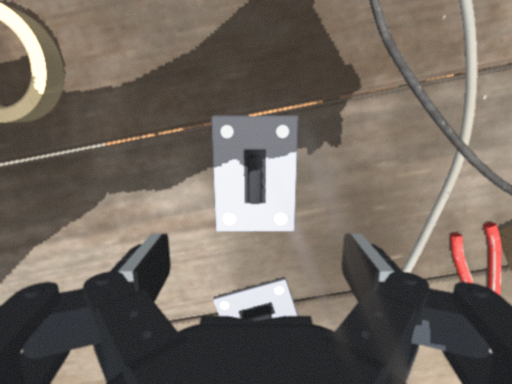

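The cover is aligned at (255,173) and the estimate holds. Descend and grip.

```bash
python3 -m pendant '0 0 0 1 0 15 85; 0 0 0 2 -1 45 85; 0 0 0 2.5 -1.2 75 85; 0 0 0 2.5 -1.2 105 85; 0 0 0 2.5 -1.2 125 85; 0 0 0 2.5 -1.2 137 85; 0 0 0 2.5 -1.2 141 85; 0 0 0 2.5 -1.2 141 85'
python3 -m pendant '0 0 0 0 0 0 60; 0 0 0 0 0 0 30; 0 0 0 0 0 0 5; 0 0 0 0 0 0 5; 0 0 0 0 0 0 5; 0 0 0 0 0 0 5; 0 0 0 0 0 0 5; 0 0 0 0 0 0 5'
```

```text
t: 5.02
tool_pos: [0.5468, 0.1646, 0.0107]
ee_rot: [180.0, -0.0, 79.2]
contact_force: [0.4, -0.1, 0.0]
finger_gap: 0.0849
gripper_force: 0.0
t: 5.68
tool_pos: [0.5464, 0.1651, 0.0108]
ee_rot: [180.0, -0.0, 79.2]
contact_force: [-1.7, 0.3, 9.9]
finger_gap: 0.0132
gripper_force: 59.8
```

```bash
python3 -m pendant '0 0 0 0 0 -10 5; 0 0 0 0 0 -30 5; 0 0 0 -5 1 -60 5; 0 0 0 -20 4 -90 5; 0 0 1 -45 10 -115 5; 0 0 2 -80 17 -130 5; 0 0 3 -120 26 -130 5; 0 0 4 -160 35 -130 5'
python3 - <<'E'
from h import *
s=robot.state(); R=rot(s['ee_rot']); print((R.T@(np.array([.5552,-.1773,.10])-s['tool_pos'])*1000).round(1))
E
```

```text
t: 6.35
tool_pos: [0.5509, 0.0001, 0.1421]
ee_rot: [179.9, -0.1, 75.2]
contact_force: [2.5, -1.1, -1.6]
finger_gap: 0.0126
gripper_force: 58.6
[-170.4   49.3   42.1]
```

```bash
python3 -m pendant '0 0 1 -30 9 5 5; 0 0 2 -65 19 10 5; 0 0 3 -100 29 15 5; 0 0 4 -135 39 20 5; 0 0 4.2 -158 46 25 5; 0 0 4.2 -168 49 30 5; 0 0 4.2 -170.4 49.3 32 5; 0 0 4.2 -170.4 49.3 32 5'
python3 - <<'E'
from h import *
for n in('wrist','side','scene'):
    d=snap(n); np.save(f'pics/{n}5.npy',d,allow_pickle=True); cv2.imwrite(f'pics/{n}5.png',d['pixels'])
s=robot.state(); R=rot(s['ee_rot']); print((R.T@(np.array([.5552,-.1773,.070])-s['tool_pos'])*1000).round(1),s['ee_rot'])
E
```

```text
t: 7.02
tool_pos: [0.5544, -0.1759, 0.1081]
ee_rot: [-180.0, -0.0, 71.0]
contact_force: [-0.3, 1.3, -1.4]
finger_gap: 0.0125
gripper_force: 58.6
[-2.8  1.  38.7] [ 1.79990507e+02 -3.73948951e-02  7.11157488e+01]
```

View pics/wrist5.png

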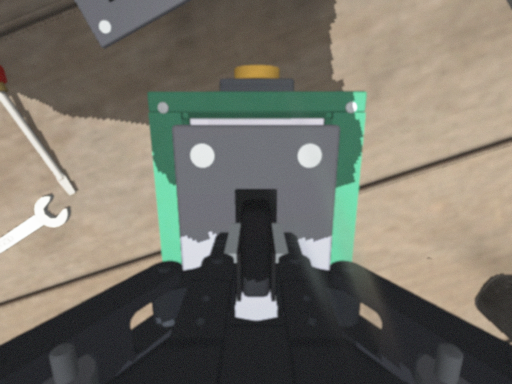

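The wrist view shows the cover level in the hand: corners at about (175,127) and (338,127), with the housing's far edge at row 93. I'll check centring from this view.

```bash
python3 - <<'E'
from h import *
d=np.load('pics/wrist5.npy',allow_pickle=True).item(); s=d['s']; R=rot(s['ee_rot']); p=s['tool_pos']
P=cloud(d); z=P[...,2]; zc=p[2]-.0107+.008
hsv=cv2.cvtColor(d['pixels'],cv2.COLOR_BGR2HSV)
T=lambda uv,zz:(onplane(d,uv,zz)-p)@R*1000
cov=(abs(z-zc)<.006)&(hsv[...,1]<60); gr=(abs(z-.058)<.006)&(hsv[...,0]>60)&(hsv[...,0]<90)&(hsv[...,1]>100)
cov=cv2.morphologyEx(cov.astype(np.uint8),cv2.MORPH_OPEN,np.ones((5,5)))>0
print('cover z',np.median(z[cov]),zc)
for nm,m,zz,rows in(('cover',cov,zc,range(140,200,10)),('house',gr,.058,range(110,200,15))):
    L=[];Rr=[]
    for r in rows:
        c=np.flatnonzero(m[r]); L.append([c[0]-.5,r]);Rr.append([c[-1]+.5,r])
    a=T(L,zz);b=T(Rr,zz); print(nm,'y left',a[:,1].round(1),'right',b[:,1].round(1),'mid',((a+b)/2)[:,1].mean().round(2))
    cols=range(200,325,20); F=[[c,np.flatnonzero(m[:,c])[0]-.5] for c in cols]
    f=T(F,zz); print(nm,'front x',f[:,0].round(1),'slope',np.degrees(np.polyfit(f[:,1],f[:,0],1)[0]).round(2))
# white frame strip: front inner edge near row 118..126 
c=256; print([tuple(map(int,d['pixels'][r,c]))+(round(float(z[r,c]),4),) for r in range(108,130,1)])
E
```

```text
cover z 0.10551231795168389 0.10539697324534741
cover y left [-41.2 -41.  -41.4 -41.3 -41.2 -41. ] right [41.5 41.3 41.7 41.6 41.4 41.3] mid 0.15
cover front x [59.4 59.4 59.4 59.4 59.4 59.4 59.4] slope -0.01
house y left [-68.  -68.2 -68.5 -68.1 -68.3 -68.6] right [69.5 70.4 70.  69.7 70.6 70.9] mid 0.95
house front x [77.3 77.9 77.9 77.9 77.9 77.9 77.3] slope -0.01
[(88, 115, 60, 0.0587), (88, 110, 59, 0.0582), (88, 111, 61, 0.0587), (79, 100, 54, 0.0584), (81, 98, 57, 0.0577), (75, 95, 53, 0.0577), (66, 85, 45, 0.0572), (71, 88, 46, 0.0562), (70, 85, 48, 0.0559), (85, 99, 73, 0.0551), (139, 140, 127, 0.056), (190, 188, 181, 0.0498), (212, 202, 204, 0.0498), (219, 207, 211, 0.0506), (221, 211, 216, 0.0499), (212, 202, 203, 0.0498), (189, 181, 180, 0.0502), (138, 128, 130, 0.1048), (109, 104, 107, 0.1049), (112, 107, 108, 0.1048), (117, 111, 110, 0.1061), (118, 115, 113, 0.1064)]
```

Rotation error is about 0. The required shift is about +0.8 in tool y and −2 in tool x. I'll lower the cover to just above the catches.

```bash
python3 -m pendant '0 0 0 -1 0.4 0 5; 0 0 0 -2 0.8 5 5; 0 0 0 -2 0.8 15 5; 0 0 0 -2 0.8 25 5; 0 0 0 -2 0.8 33 5; 0 0 0 -2 0.8 38 5; 0 0 0 -2 0.8 41 5; 0 0 0 -2 0.8 41 5'
```

```text
t: 7.83
tool_pos: [0.5544, -0.178, 0.0664]
ee_rot: [-179.9, 0.0, 71.0]
contact_force: [0.3, 0.3, -0.4]
finger_gap: 0.0123
gripper_force: 58.6
```

```bash
python3 -m pendant '0 0 0 0 0 1 5; 0 0 0 0 0 2 5; 0 0 0 0 0 3 5; 0 0 0 0 0 4 5; 0 0 0 0 0 5 5; 0 0 0 0 0 5 5; 0 0 0 0 0 5 5; 0 0 0 0 0 5 5'
```

```text
t: 8.5
tool_pos: [0.5552, -0.1783, 0.0632]
ee_rot: [179.9, -0.0, 71.0]
contact_force: [-2.6, 0.9, 13.1]
finger_gap: 0.0127
gripper_force: 60.6
```

```bash
python3 -m pendant '0 0 0 0 0 1 5; 0 0 0 0 0 2 5; 0 0 0 0 0 3 5; 0 0 0 0 0 4 5; 0 0 0 0 0 4 5; 0 0 0 0 0 4 5; 0 0 0 0 0 4 5; 0 0 0 0 0 4 5'
```

```text
t: 9.17
tool_pos: [0.5552, -0.1783, 0.0607]
ee_rot: [179.9, -0.0, 71.0]
contact_force: [-13.9, 4.8, 43.8]
finger_gap: 0.0127
gripper_force: 64.9
```

The height matches seated, at 44 N. I'll unload, release, and back off to inspect.

```bash
python3 -m pendant '0 0 0 0 0 -1 5; 0 0 0 0 0 -2 5; 0 0 0 0 0 -2.5 10; 0 0 0 0 0 -2.5 25; 0 0 0 0 0 -2.5 45; 0 0 0 0 0 -2.5 50; 0 0 0 0 0 -2.5 50; 0 0 0 0 0 -2.5 50'
python3 -m pendant '0 0 0 0 0 -8 50; 0 0 0 0 0 -25 50; 0 0 0 -5 0 -50 50; 0 0 0 -15 0 -80 50; 0 0 0 -28 0 -105 50; 0 0 0 -38 0 -115 50; 0 0 0 -40 0 -120 50; 0 0 0 -40 0 -120 50'
python3 - <<'E'
from h import *
d=snap('wrist'); np.save('pics/w6.npy',d,allow_pickle=True); cv2.imwrite('pics/w6.png',d['pixels'])
P=cloud(d); z=P[...,2]; hsv=cv2.cvtColor(d['pixels'],cv2.COLOR_BGR2HSV)
yw=np.radians(71); ey=np.array([np.cos(yw),np.sin(yw)]); ex=np.array([ey[1],-ey[0]])
b=np.array([.5550,-.1783]); q=P[...,:2]-b; X=q@ex*1000; Y=q@ey*1000
for sx in(-1,1):
    for sy in(-1,1):
        m=(abs(X-sx*33)<6)&(abs(Y-sy*48)<8); h=(abs(X-sx*57)<6)&(abs(Y-sy*48)<8)
        print(sx,sy,m.sum(),'cover',np.nanmedian(z[m]).round(4),'house',h.sum(),np.nanmedian(z[h]).round(4))
m=(abs(X)<38)&(abs(Y)<56)&(abs(z-.058)<.006); A=np.c_[X[m],Y[m],np.ones(m.sum())]
print('plane mm per mm',np.linalg.lstsq(A,z[m]*1000,rcond=None)[0], m.sum())
print(d['s']['tool_pos'],d['s']['ee_rot'])
E
```

```text
t: 9.83
tool_pos: [0.5548, -0.1781, 0.0607]
ee_rot: [-180.0, 0.0, 71.0]
contact_force: [-0.1, -0.4, -0.7]
finger_gap: 0.0498
gripper_force: 0.0
t: 10.5
tool_pos: [0.5419, -0.2166, 0.1817]
ee_rot: [179.9, 0.0, 70.9]
contact_force: [-0.5, -0.7, -0.8]
finger_gap: 0.05
gripper_force: 0.0
-1 -1 267 cover 0.0588 house 840 0.2418
-1 1 270 cover 0.0584 house 279 0.0582
1 -1 226 cover 0.0587 house 1052 0.2429
1 1 269 cover 0.0585 house 274 0.0583
plane mm per mm [ 3.59175877e-04 -7.31099863e-05  5.84790587e+01] 9502
[ 0.54188325 -0.21661184  0.181685  ] [1.79921313e+02 2.87752153e-03 7.09295572e+01]
```

View pics/w6.png

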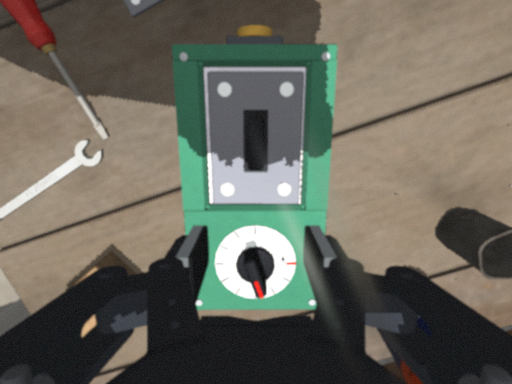

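The cover is level and flush (58.5 mm at all corners, housing 58.3 mm). The knob is at (255,265), with its red pointer at (260,290) and the zero mark at (291,263). Next I measure the knob.

```bash
python3 - <<'E'
from h import *
for f in('w2','w3','w6'):
    d=np.load(f'pics/{f}.npy',allow_pickle=True).item(); P=cloud(d); z=P[...,2]; hsv=cv2.cvtColor(d['pixels'],cv2.COLOR_BGR2HSV)
    near=np.hypot(P[...,0]-.517,P[...,1]+.289)<.05
    w=near&(hsv[...,1]<60)&(hsv[...,2]>150)&(abs(z-.059)<.006)
    q=onplane(d,np.argwhere(w)[:,::-1],.059)[:,:2]*1000
    hull=cv2.convexHull(q.astype(np.float32)); c,r=cv2.minEnclosingCircle(hull); print(f,'disc',c,r,w.sum())
    top=near&(z>.084)&(z<.096)
    if top.sum():
        q=onplane(d,np.argwhere(top)[:,::-1],.090)[:,:2]*1000; print(' bar top',cv2.minAreaRect(q.astype(np.float32)),np.median(z[top]))
    red=((hsv[...,0]<8)|(hsv[...,0]>172))&(hsv[...,1]>130)&(hsv[...,2]>80)&near
    k,l,st,ce=cv2.connectedComponentsWithStats(red.astype(np.uint8))
    for i in range(1,k):
        if st[i,4]>3: print(' red',st[i],np.nanmedian(z[l==i]),onplane(d,[ce[i]],np.nanmedian(z[l==i]))[0]*1000)
s=robot.state(); R=rot(s['ee_rot'])
E
```

```text
w2 disc (514.7708129882812, -295.14984130859375) 42.09906768798828 2688
 bar top ((515.3988037109375, -294.872802734375), (39.71583557128906, 12.730536460876465), 89.65943908691406) 0.08974864916756395
 red [178 159   6  16  74] 0.09028838062043448 [ 514.23483158 -303.87089523   90.28838062]
 red [186 173   4   6  18] 0.06576209522816007 [ 514.90761358 -319.4653006    65.76209523]
w3 disc (514.561767578125, -295.3472595214844) 42.18476867675781 2286
 bar top ((515.302001953125, -293.9842224121094), (40.35755920410156, 12.6403169631958), 89.59562683105469) 0.0899817284948177
 red [183 217   5  14  62] 0.09061461246562544 [ 514.40195641 -303.6323101    90.61461247]
 red [190 227   3   3   6] 0.08529841549480124 [ 519.95308098 -312.65759522   85.29841549]
w6 disc (514.4050903320312, -295.2389221191406) 41.96390151977539 3369
 bar top ((515.134765625, -293.2704772949219), (42.52159118652344, 12.603419303894043), 89.7197265625) 0.08982597628626808
 red [289 263   7   1   7] 0.059920354607731596 [ 550.15776391 -306.9496858    59.92035461]
 red [253 280  11  18  99] 0.09068325906559715 [ 514.39631209 -303.83151367   90.68325907]
```

```bash
python3 - <<'E'
from h import *
d=np.load('pics/scene0.npy',allow_pickle=True).item(); P=cloud(d)
d2=np.load('pics/w2.npy',allow_pickle=True).item(); 
Q=np.r_[P.reshape(-1,3),cloud(d2)[:235].reshape(-1,3)]
r=np.hypot(Q[:,0]-.515,Q[:,1]+.295)
for a in range(-180,180,30):
    ang=np.degrees(np.arctan2(Q[:,1]+.295,Q[:,0]-.515)); m=(ang>=a)&(ang<a+30)&(Q[:,2]>.1)&(r<.3)&(Q[:,2]<.5)
    if m.sum()>10: print(a,m.sum(),'rmin',np.percentile(r[m],3).round(3),'zmax',np.percentile(Q[m,2],98).round(3))
s=robot.state(); R=rot(s['ee_rot']); print((R.T@(np.array([.515,-.2947,.12])-s['tool_pos'])*1000).round(1),s['joint_pos'].round(0))
E
```

```text
-150 61 rmin 0.275 zmax 0.104
-120 187 rmin 0.237 zmax 0.105
-90 176 rmin 0.234 zmax 0.105
-60 777 rmin 0.18 zmax 0.193
-30 32 rmin 0.036 zmax 0.29
60 1241 rmin 0.269 zmax 0.496
[-83.4   0.5  60.6] [ 16.  29.   0. 101.  -0.  49.  -3.]
```

```bash
python3 -m pendant '0 0 -2 -12 0 5 60; 0 0 -6 -32 0 12 60; 0 0 -11 -54 0 22 60; 0 0 -15 -70 0 35 60; 0 0 -18 -80 0.5 48 60; 0 0 -19 -83.4 0.5 57 60; 0 0 -19 -83.4 0.5 60 60; 0 0 -19 -83.4 0.5 60 60'
python3 - <<'E'
from h import *
s=robot.state(); R=rot(s['ee_rot']); print((R.T@(np.array([.515,-.2947,.071])-s['tool_pos'])*1000).round(1),s['ee_rot'])
E
```

```text
t: 11.22
tool_pos: [0.515, -0.2936, 0.1194]
ee_rot: [-179.9, -0.1, 89.9]
contact_force: [0.6, -0.6, 0.4]
finger_gap: 0.06
gripper_force: 0.0
[-1.2  0.1 48.4] [-1.79894188e+02 -9.27321834e-02  8.99487856e+01]
```

```bash
python3 -m pendant '0 0 0 -1 0 8 60; 0 0 0 -1 0 22 60; 0 0 0 -1 0 36 60; 0 0 0 -1 0 45 60; 0 0 0 -1 0 48.5 60; 0 0 0 -1 0 48.5 60; 0 0 0 -1 0 48.5 40; 0 0 0 -1 0 48.5 20'
python3 -m pendant '0 0 0 0 0 0 5; 0 0 0 0 0 0 5; 0 0 0 0 0 0 5; 0 0 0 0 0 0 5; 0 0 0 0 0 0 5; 0 0 0 0 0 0 5; 0 0 0 0 0 0 5; 0 0 0 0 0 0 5'
```

```text
t: 11.88
tool_pos: [0.5155, -0.2961, 0.073]
ee_rot: [180.0, 0.0, 90.0]
contact_force: [-0.7, 0.2, -0.6]
finger_gap: 0.0368
gripper_force: 0.0
t: 12.55
tool_pos: [0.5146, -0.2962, 0.0731]
ee_rot: [-180.0, 0.0, 90.0]
contact_force: [-7.4, 2.3, 12.9]
finger_gap: 0.0108
gripper_force: 59.2
```

```bash
python3 -m pendant '0 0 -4 0 0 0 5; 0 0 -10 0 0.2 0 5; 0 0 -17 0 0.4 0 5; 0 0 -24 0 0.5 0 5; 0 0 -31 0.2 0.7 0 5; 0 0 -38 0.3 0.8 0 5; 0 0 -45 0.4 0.9 0 5; 0 0 -50 0.5 1 0 5'
python3 -m pendant '0 0 -4 0 0 0 5; 0 0 -8 0 0 0 5; 0 0 -12 0 0 0 5; 0 0 -16 0 0 0 5; 0 0 -19 0 0 0 5; 0 0 -21 0 0 0 5; 0 0 -22 0 0 0 5; 0 0 -22 0 0 0 5'
python3 -c "
from workcell import robot
s=robot.state();print(s['torque'],s['joint_pos'])"
```

```text
t: 13.22
tool_pos: [0.5158, -0.2955, 0.0731]
ee_rot: [-180.0, -0.0, 140.4]
contact_force: [-5.2, 3.7, 11.2]
finger_gap: 0.0103
gripper_force: 59.1
t: 13.88
tool_pos: [0.516, -0.2951, 0.073]
ee_rot: [180.0, -0.0, 162.0]
contact_force: [-5.7, 6.3, 12.4]
finger_gap: 0.0105
gripper_force: 59.6
[ 1.36167915  1.01383581 -0.58373262] [ 39.91599161  40.4250176  -23.02466443 102.212117    22.27932108
  41.9114699   77.05639046]
```

```bash
python3 -m pendant '0 0 -1 0 0 0 5; 0 0 -2 0 0 0 5; 0 0 -3 0 0 0 5; 0 0 -3 0 0 0 5; 0 0 -3 0 0 0 5; 0 0 -3 0 0 0 5; 0 0 -3 0 0 0 5; 0 0 -3 0 0 0 5'
python3 -c "
from workcell import robot
s=robot.state();print(s['torque'])"
```

```text
t: 14.55
tool_pos: [0.516, -0.2951, 0.0731]
ee_rot: [180.0, -0.0, 164.9]
contact_force: [-4.6, 5.7, 12.4]
finger_gap: 0.0104
gripper_force: 72.6
[ 1.45050982  1.13318531 -1.50842985]
```

Torque jumped from 0.6 to 1.5 N m near the expected angle, so the knob is at its stop. Release, retreat and look.

```bash
python3 -m pendant '0 0 0 0 0 0 15; 0 0 0 0 0 0 30; 0 0 0 0 0 0 50; 0 0 0 0 0 0 60; 0 0 0 0 0 0 60; 0 0 0 0 0 -8 60; 0 0 0 0 0 -25 60; 0 0 0 0 0 -40 60'
python3 -m pendant '0 0 5 0 0 -20 60; 0 0 11 0 0 -45 60; 0 0 18 -10 -5 -70 60; 0 0 25 -20 -15 -90 60; 0 0 32 -30 -30 -105 60; 0 0 39 -35 -40 -115 60; 0 0 45 -40 -45 -120 60; 0 0 50 -40 -45 -120 60'
python3 - <<'E'
from h import *
d=snap('wrist'); np.save('pics/w7.npy',d,allow_pickle=True); cv2.imwrite('pics/w7.png',d['pixels'])
print(d['s']['tool_pos'],d['s']['ee_rot'],robot.state()['contact_force'])
E
```

```text
t: 15.22
tool_pos: [0.516, -0.2953, 0.1132]
ee_rot: [180.0, -0.0, 165.0]
contact_force: [0.2, -0.1, -0.0]
finger_gap: 0.06
gripper_force: 0.0
t: 15.88
tool_pos: [0.5438, -0.3508, 0.2342]
ee_rot: [179.9, 0.1, 114.6]
contact_force: [0.1, 0.8, -0.7]
finger_gap: 0.0602
gripper_force: 0.0
[ 0.5437857  -0.350823    0.23420917] [1.79920272e+02 1.19902852e-01 1.14610388e+02] [-0.63806816 -0.03847285 -0.60992848]
```

View pics/w7.png

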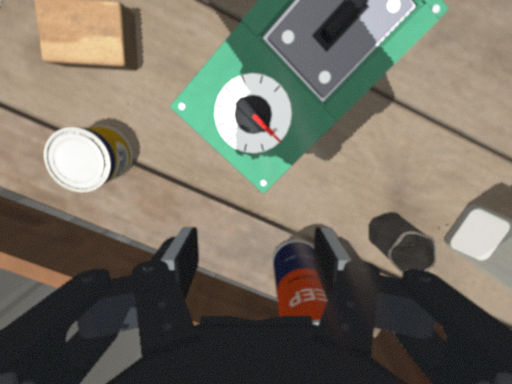

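The pointer at (252,115)→(281,142) lines up with the red mark, and the cover is still seated. I'll confirm both with numbers.

```bash
python3 - <<'E'
from h import *
d=np.load('pics/w7.npy',allow_pickle=True).item(); P=cloud(d); z=P[...,2]; hsv=cv2.cvtColor(d['pixels'],cv2.COLOR_BGR2HSV)
near=np.hypot(P[...,0]-.515,P[...,1]+.295)<.05
top=near&(z>.084)&(z<.096); q=onplane(d,np.argwhere(top)[:,::-1],.090)[:,:2]*1000; print('bar',cv2.minAreaRect(q.astype(np.float32)))
m=((z>.053)&(z<.063)).astype(np.uint8); m[235:]=0
# housing long edge direction from the dial-side faces
g=(hsv[...,0]>60)&(hsv[...,0]<90)&(hsv[...,1]>100)&(abs(z-.058)<.005)
yw=np.radians(71); ey=np.array([np.cos(yw),np.sin(yw)]); ex=np.array([ey[1],-ey[0]])
b=np.array([.5550,-.1783]); Q=P[...,:2]-b; X=Q@ex*1000; Y=Q@ey*1000
c=(abs(X)<38)&(Y<-35)&(Y>-56); h=g&(abs(X)<65)&(Y<-75)&(Y>-100)
print('cover',np.nanmedian(z[c]),c.sum(),'house',np.nanmedian(z[h]))
r=np.hypot(P[...,0]-.515,P[...,1]+.295)*1000
red=((hsv[...,0]<8)|(hsv[...,0]>172))&(hsv[...,1]>110)&(hsv[...,2]>80)&near
for nm,mm,zz in(('pointer',red&(z>.084),.09),('mark',red&(z<.064)&(r>24),.059)):
    if mm.sum():
        w=onplane(d,np.argwhere(mm)[:,::-1],zz)[:,:2].mean(0)-[.515,-.295]; print(nm,mm.sum(),w,np.degrees(np.arctan2(w[1],w[0])))
E
```

```text
bar ((514.4651489257812, -295.3017578125), (11.814413070678711, 39.40980911254883), 71.48960876464844)
cover 0.05822080362044196 1688 house 0.05815855476478582
pointer 118 [ 0.0165742  -0.01137709] -34.46701333359756
mark 13 [ 0.03310651 -0.01176356] -19.56137586383185
```

```bash
python3 -c "
from workcell import robot
print(robot.hand_in())"
```

```text
the job is handed in; nothing more can be done
None
```

The job is handed in: the cover is seated flush (within about 0.1 mm of the housing top), the reset knob is back at its zero stop (bar within about 0.5° of zero), the robot never went near the pliers, screwdriver or tape roll, and the arm finished clear at about 16 s.

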